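Shut the microcentrifuge and hold its pulse key for a short spin

ROBOT

A 7-joint arm with a two-finger parallel gripper is mounted at the origin on the work surface. World frame = base frame: x ahead of the robot, y to its left, z up, the work surface at z = 0. Lengths are in m, angles in rad, forces in N, time in s.
With the tool pointing down it reaches from about 0.4 to 0.85 m from the base axis. Payload 4.5 kg.
Tool frame: the origin (TCP) lies on the centre line of the jaws, within the pads' length; the fingertips stand r.tip_reach ahead of it and the grasp point (between the pads) lies 3 mm ahead of it (r.tip_reach is the distance from the TCP to the fingertips, in m); z points along the fingers, y is the line along which they close (so a half turn about z gives the same grasp; the last joint's range is limited). The gripper opens to 88 mm and grips with 3 to 60 N. Pads are 18 mm wide; open, the fingers measure 123 mm over their backs; the gripper's body (75 mm by 187 mm) begins 45 mm behind the grasp point.
Start: joints at [1.334, 0.689, -0.195, 1.565, 0.157, 0.902, -0.215], TCP at [0.167, -0.602, 0.261] pointing down, gripper open.
Joint ranges: [-3.01, 3.01], [-0.46, 2.08], [-1.47, 1.51], [0.13, 2.56], [-1, 4.14], [0.04, 2.09], [-2.66, 2.66]. Speed limits (rad/s): [2.57, 2.57, 3.14, 3.14, 3.14, 3.14, 3.14].

INTERFACE

Orientations are given as a unit quaternion [x, y, z, w].
In Python, from plant import readout, eyes, ticket, r gives the robot as it stands. The module is installed in compiled form; this text tells all that it offers.
- The arm moves only by the tool carry_out, never from a script. Its argument "motion" is a list that holds one entry, the list of rows, each a list of 7 numbers: the shift along the tool's x, y, z in mm, then the turn, a rotation vector about the tool's x, y, z in rad, then the opening in per cent of the stroke, from 0 (shut) to 100 (fully open). In form: [[[dx, dy, dz, ax, ay, az, claw], ...]]. A call has 1 to 8 rows; each row shifts and turns the commanded pose from where the row before left it, along the tool's axes as they then stand; what a row does not reach is not made up. A row lasts 1/10 s, in which the tool goes at most 50 mm and 8.59 degrees, less where a joint would pass 70% of its speed; a pose out of reach is approached as far as the arm can. A call is refused whole if a number of a shift passes 50 or a number of a turn 0.15, either way. A call with a gripper value outside its range is refused whole. The fingers move at their own pace and stop on an object; "squeeze" is the grip in N (left out, the last holds). Time passes only in rows, so rows that do not move let the fingers close. It gives the time, the measured TCP pose, the force and the opening at its end, in the units of the state.
- readout.get_state(): the state, without advancing time (a new reading comes with each control period).
- eyes.snapshot(name): name is "scene" or "top" or "wrist"; returns a dict with "pixels" (420x560x3 uint8, red, green, blue), "K" (3x3 intrinsics, pixels), "origin" and "attitude" of the camera in the world. Camera axes: x right, y down, z forward; pixel columns grow to the right and rows downward; lengths in m; the calibration is good to about 2 mm. A picture is of the moment at which its call begins. There is no depth.
- ticket.finish_job(): hands the job in, once; it reports no verdict.
The state is a dict: "clock": time; "q": joint angles; "qd": joint speeds; "joint_torque": joint torques, N m; "tool_pos": TCP position; "eef_rot": TCP orientation; "contact_force": force on the tool from outside, world axes, zero at the start; "moment": the same for the moment, N m; "opening": opening from 0.0 (shut) to 1.0 (fully open).
Only numpy, scipy, OpenCV 4.12 (cv2) and the standard library are available. Lean on these libraries where they do the work, as an engineer would, in place of code of your own. Each camera call takes 0.05 s, during which the arm holds its last target. There are 200 camera calls.

TASK

Give the tubes in the microcentrifuge a short spin: with the fingertips push its raised lid gently down until it is fully shut, then press the round pulse key at the right end of its sloping front panel right in and keep it pressed, finishing the program while you still hold it in. Push only - do not grip the lid, press neither of the other two keys, and leave the things on the bench where they are.

Things in the scene. Friction and masses are not known exactly. Their poses are not given: they have to be found in the camera images.
- centrifuge: White microcentrifuge, fixed, 240 mm deep (x), 226 wide (y), 128 high with the lid shut. Origin: centre of its underside. x points from the control panel (front, towards the robot) to the lid's hinge (rear), y left as one faces the panel, z up. The panel slopes 25 degrees: from z = 70 mm at x = -120 to z = 103 at x = -50; behind it the deck at z = 103 mm holds rotor and lid.
- lid (a joint): Angle of the lid, rad: 0 = fully shut (flat on the deck, at its stop), grows as the lid's front rises, 1.40 = farthest open. Starts raised, at 0.75 to 1.30. A friction hinge: the lid stays at any angle where it is left; pushing it shut takes about 2 to 5 N near its front edge.
- lid_hinge (a point): Point on the lid's hinge axis, mid-width; at (100, 0, 112) mm in the centrifuge's frame. The axis runs along the centrifuge's y.
- lid_front (a point): Turns with the lid: middle of the front edge of its flat outer (top) face. When shut it is 150 mm in front of the hinge axis (centrifuge -x) and 15 mm above it. The lid is a white plate 206 mm wide, 22 mm thick (its front end 150 mm from the hinge), with a flush clear window 60 mm across 74 mm from the hinge, and a finger lip 70 mm wide, 10 mm thick, reaching 8 mm farther forward.
- lid_mid (a point): Middle of the lid's plate, turning with it: 80 mm from the hinge axis, half-way through the 22 mm thickness. Its x and y axes lie in the plate (x towards the hinge), z is the plate's normal, pointing to the outer face.
- pulse_key (a joint): Travel of the pulse key, m: 0 = out, 0.004 = right in. It moves square to the sloping panel, against a spring of about 2 N at the start and 4 N right in, and springs out when released.
- pulse_top (a point): Middle of the top face of the pulse key: a round grey key 28 mm across that stands 8 mm proud of the sloping panel, at the right end of the panel as one faces it (78 mm to the right of the middle, 37 mm up the slope from the panel's front edge). The point's z axis is the panel's normal: up, and leaning 25 degrees towards the front (centrifuge -x).
- start_key (a joint): Travel of the start/stop key, m (0 out, 0.004 in): the wide oblong grey key, 38 by 16 mm, 5 mm proud of the panel, 56 mm to the left of the pulse key, centre to centre. Not to be pressed.
- open_key (a joint): Travel of the lid-release key, m (0 out, 0.004 in): the small square grey key, 12 mm, 5 mm proud, at the left end of the panel. Not to be pressed.
- tube_rack: White microtube rack, 105 by 66 by 47 mm, loose beside the machine on its left. Origin: centre of its underside. Leave it.
- tip_box: Pipette-tip box with a clear cover, 122 by 84 by 78 mm, loose beside the machine on its right. Origin: centre of its underside. Leave it.
- petri_dish: Covered dish, 91 mm across, 15 mm high, loose on the bench in front of the machine. Origin: centre of its underside. Leave it.
- media_bottle_a: Amber bottle with a screw cap, 56 mm across, 98 mm high, loose behind the machine. Origin: centre of its underside. Leave it.
- media_bottle_b: A second amber bottle of the same kind, loose at the side of the bench. Leave it.
- spray_bottle: White spray bottle, 80 mm across, 213 mm high, loose at the side of the bench. Origin: centre of its underside. Leave it.
- wipes_box: Box of wipes, 118 by 118 by 82 mm, loose at the side of the bench. Origin: centre of its underside. Leave it.
- pipette: Grey and white pipette, 220 mm long, 28 mm thick, lying loose at the side of the bench. Origin: under its thick body. Leave it.

How it is judged:
On the way, in this order (a step that is already met when the one before it is completed fails the run):
1. the lid is pushed fully shut (value of joint lid below 0.035 rad), for 0.2 s.
2. the pulse key is pressed right in by the fingers with the lid shut (value of joint pulse_key above 0.003 m and contact force between the fingers and pulse_key above 1 N and value of joint lid below 0.035 rad), for 0.3 s.
At the end, for the whole second after the job is handed in: The lid is shut (within 0.035 rad, 2 degrees), and the fingers are holding the pulse key in (at least 3 of its 4 mm, with more than 1 N) through the last second; the other two keys are out (all of step 2 and value of joint each of start_key, open_key below 0.0015 m); the arm keeps its last pose, push and grip.
It fails at once if the start/stop or lid-release key is pressed, or the pulse key while the lid is still open (value of joint any of start_key, open_key above 0.002 m or (value of joint lid above 0.05 rad and value of joint pulse_key above 0.002 m)).
It fails at once if the lid is slammed: its front edge faster than about 0.45 m/s near the end (3 rad/s) (value of joint lid below 0.3 rad and velocity of joint lid below -3 rad/s).
It fails at once if the lid is pushed harder than 60 N, or the pulse key harder than 50 N (contact force between the fingers and lid above 60 N or contact force between the fingers and pulse_key above 50 N).
It fails at once if the lid is taken between the fingers: the grasp point lies inside the lid's plate (z of the grasp point in the frame of lid_mid between -0.008 and 0.008 m and x of the grasp point in the frame of lid_mid between -0.078 and 0.07 m and y of the grasp point in the frame of lid_mid between -0.103 and 0.103 m).
It fails at once if something on the bench is moved more than 25 mm, lifted or knocked over (distance of any of tube_rack, tip_box, petri_dish, media_bottle_a, media_bottle_b, spray_bottle, wipes_box, pipette from where it was at the start of the episode above 0.025 m or angle between any of media_bottle_a, media_bottle_b, spray_bottle's own z axis and vertical above 0.5 rad).
It also fails if it takes over 38 s, if anything falls off the work surface, if the arm or the gripper's body presses on something with over 40 N, if the wrist force passes 120 N, or if a joint passes its speed limit or range.

## Working session

There is one attempt and no reset: what is moved stays moved. The work goes in short steps, Python scripts to look and compute and a tool call to move; the robot and the scene stay as the last step left them, time stands still between calls to the robot, and variables do not carry over. Pictures are saved under pics/ and viewed, on a budget of 10 in all, crops included, one or two more only if the job needs it, and the job is handed in when it is done.

Besides the shell and the picture viewer there is one more tool, called after "Call:" as name([rows], argument=value, ...), one row to a line, values as JSON. carry_out: Moves the arm, as the interface text tells. Its arguments: {"type":"object","properties":{"motion":{"type":"array","items":{"type":"array","items":{"type":"array","items":{"type":"number"}}}},"squeeze":{"type":"number"}},"required":["motion"]}

```bash
mkdir -p pics; cat > h.py <<'E'
import numpy as np, cv2
from plant import readout, eyes, ticket, r
def snap(n,f):
    s=eyes.snapshot(n); cv2.imwrite('pics/'+f,s['pixels'][:,:,::-1]); 
    np.savez('pics/'+f+'.npz',K=s['K'],o=s['origin'],a=s['attitude']); return s
E
python3 - <<'E'
from h import *
for n in ['scene','top']:
    s=snap(n,n+'0.png'); print(n,s['K'],s['origin'],s['attitude'])
print(readout.get_state(), r.tip_reach)
E
```

```text
scene [[462.85773445   0.         278.39656104]
 [  0.         462.85773445 213.31915133]
 [  0.           0.           1.        ]] [1.52813927 0.5911403  1.12152116] [ 0.45194785  0.79405662 -0.35276628 -0.2019237 ]
top [[423.53580289   0.         289.30274684]
 [  0.         423.53580289 218.85010669]
 [  0.           0.           1.        ]] [ 0.34044472 -0.01343651  1.45794862] [ 0.71432731 -0.69528703  0.04963647 -0.06203754]
{'clock': 0.1, 'q': array([ 1.3337632 ,  0.68991162, -0.19452851,  1.56622439,  0.15729355,
        0.90253386, -0.21507463]), 'qd': array([-4.28304083e-04, -2.94084434e-03, -2.34527465e-04, -2.25747799e-03,
       -1.34230600e-03, -3.23073984e-04,  7.60591829e-05]), 'joint_torque': array([-2.20052920e-03, -5.28492558e+01, -1.27120368e+00, -1.53836077e+01,
       -5.25466225e-02,  1.94762186e-03,  6.29051601e-05]), 'tool_pos': array([ 0.16702967, -0.60171021,  0.25998742]), 'eef_rot': array([ 9.90837924e-01,  1.35053687e-01, -1.70947306e-04, -8.25632598e-04]), 'contact_force': array([ 0.68891307, -0.47433167,  0.58275533]), 'moment': array([ 0.02453991,  0.0145827 , -0.03892144]), 'opening': 0.9968039884177735} 0.022
```

View images.

View pics/scene0.png

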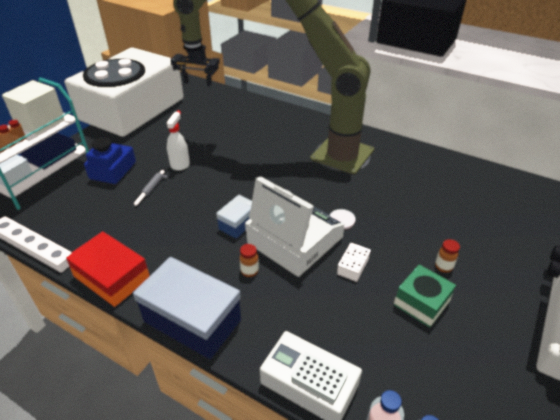

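View pics/top0.png

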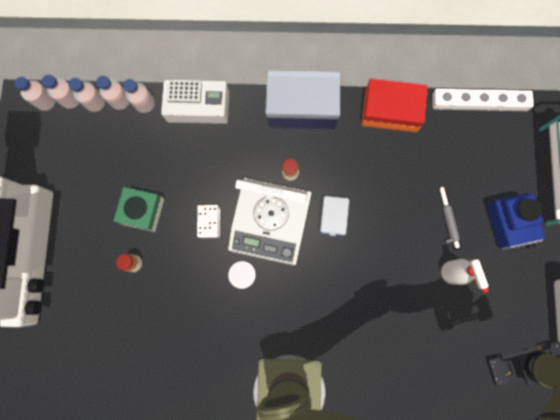

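The top view shows the centrifuge at about (270,222), its panel facing the robot, with the pulse key at about (288,252). The dish is at (241,275), in front of the machine. The scene view shows the raised lid at about (282,212). Next, enlarged crops of both.

```bash
python3 - <<'E'
import cv2
a=cv2.imread('pics/top0.png')[165:285,215:325]; b=cv2.imread('pics/scene0.png')[170:280,235:355]
a=cv2.resize(a,None,fx=5,fy=5,interpolation=cv2.INTER_CUBIC); b=cv2.resize(b,None,fx=5,fy=5,interpolation=cv2.INTER_CUBIC)
cv2.imwrite('pics/topc.png',a);cv2.imwrite('pics/scenec.png',b)
E
```

```text
(no output)
```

View pics/topc.png

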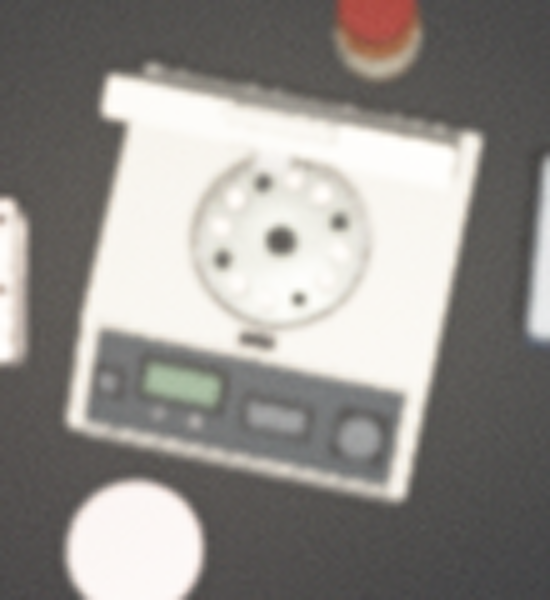

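View pics/scenec.png

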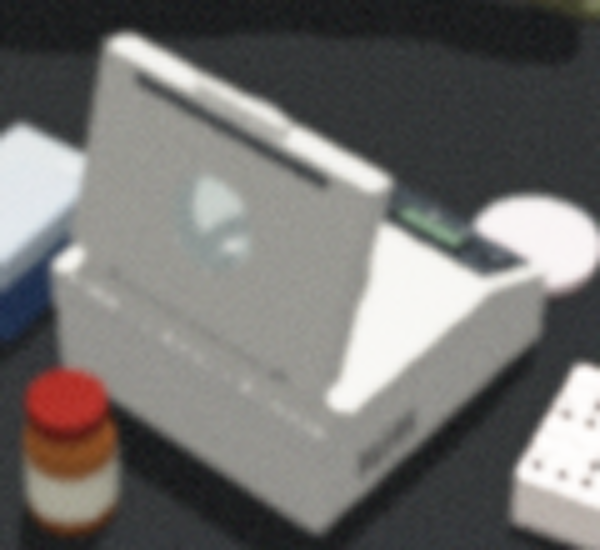

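The top crop shows the pulse key at (360,436), start key at (276,417), rotor hub at (281,240) and the lid's front end as a bar between (108,72) and (460,182). The scene crop shows deck and base corners at (340,405), (60,262), (540,270) and (320,530), and the lid's front corners at (112,55) and (383,193). I'll fit the pose from these.

```bash
cat > fit.py <<'E'
from h import *
from scipy.optimize import least_squares
from scipy.spatial.transform import Rotation as R
L=lambda d,h,y:('L',d,h,y)
P={'top':((215,165),[((-89.9,-78,93),(360,436)),((-88.6,-22,90.2),(276,417)),((26,0,104),(281,240)),((-120,113,70),(72,428)),((-120,-113,70),(403,494)),((120,-113,103),(480,135)),
  (L(150,-7,103),(104,118)),(L(150,-7,-103),(458,182)),(L(150,15,103),(110,74))]),
 'scene':((235,170),[((120,113,103),(340,408)),((120,-113,103),(60,262)),((-120,113,70),(540,270)),((120,113,0),(320,530)),((-120,113,0),(538,328)),
  (L(150,15,-103),(108,55)),(L(150,15,103),(380,194)),(L(150,-7,-103),(125,34)),(L(150,-7,103),(390,182))])}
def body(p,th):
    if p[0]=='L':
        _,d,h,y=p; c,s=np.cos(th),np.sin(th); p=(100-d*c+h*s,y,112+d*s+h*c)
    return np.array(p)/1000
def res(v):
    x,y,yaw,th=v; out=[]
    for n,(o,pts) in P.items():
        z=np.load(f'pics/{n}0.png.npz'); A=R.from_quat(z['a'])
        for p,u in pts:
            w=R.from_euler('z',yaw).apply(body(p,th))+[x,y,0]
            q=z['K']@A.inv().apply(w-z['o']); out+=list(q[:2]/q[2]-((np.array(u)+.5)/5-.5+np.array(o)))
    return np.array(out)
if __name__=='__main__':
    s=least_squares(res,[.45,.03,0,1.1],loss='soft_l1'); print(s.x); print(res(s.x).reshape(-1,2).round(1))
    x,y,yaw,th=s.x
    for nm,p in dict(pulse=(-89.9,-78,93),hinge=(100,0,112),front=L(150,15,0),shut=(-50,0,127)).items(): print(nm,R.from_euler('z',yaw).apply(body(p,th))+[x,y,0])
E
python3 fit.py
```

```text
[ 0.54977092  0.078829   -0.17154798  1.30794391]
[[ 0.6  0.7]
 [ 0.6  0.7]
 [-0.1 -0.1]
 [-0.4  0.3]
 [ 0.8  0.8]
 [-0.2 -0.2]
 [-0.3 -0.8]
 [-1.7 -0.1]
 [-0.2  0.5]
 [-2.6  5.2]
 [-1.6  0.6]
 [ 2.1 -1. ]
 [ 0.3  3.2]
 [ 0.5  2.3]
 [-1.1 -2.1]
 [-1.7 -0.7]
 [ 0.2  0.3]
 [ 0.8 -0.5]]
pulse [0.44787529 0.01732054 0.093     ]
hinge [0.64830308 0.06175822 0.112     ]
front [0.62417195 0.06593895 0.26074545]
shut [0.50050483 0.08736439 0.127     ]
```

Call:
carry_out([
  [[0, 0, -35, 0, 0, 0.147, 0], [0, 0, -35, 0, 0, 0.147, 0], [0, 0, -35, 0, 0, 0.148, 0], [18.8, -36.8, 0, 0, 0, 0, 0], [18.8, -36.8, 0, 0, 0, 0, 0], [18.8, -36.8, 0, 0, 0, 0, 0], [18.8, -36.8, 0, 0, 0, 0, 0], [18.8, -36.8, 0, 0, 0, 0, 0]],
])

```text
clock: 0.9
tool_pos: [0.2918, -0.4352, 0.3655]
eef_rot: [0.996, -0.086, -0.0, -0.0]
contact_force: [0.2, -0.2, -0.1]
opening: 0.297
```

Call:
carry_out([
  [[18.8, -36.8, 0, 0, 0, 0, 0], [18.8, -36.8, 0, 0, 0, 0, 0], [18.8, -36.8, 0, 0, 0, 0, 0], [18.8, -36.8, 0, 0, 0, 0, 0], [18.8, -36.8, 0, 0, 0, 0, 0], [18.8, -36.8, 0, 0, 0, 0, 0], [18.8, -36.8, 0, 0, 0, 0, 0]],
])

```text
clock: 1.6
tool_pos: [0.4653, -0.204, 0.3655]
eef_rot: [0.996, -0.085, -0.0, -0.0]
contact_force: [0.1, -0.1, -0.8]
opening: 0.007
```

Call:
carry_out([
  [[18.8, -36.8, 0, 0, 0, 0, 0], [18.8, -36.8, 0, 0, 0, 0, 0], [18.8, -36.8, 0, 0, 0, 0, 0], [18.8, -36.8, 0, 0, 0, 0, 0], [18.8, -36.8, 0, 0, 0, 0, 0], [18.8, -36.8, 0, 0, 0, 0, 0], [18.8, -36.8, 0, 0, 0, 0, 0], [18.8, -36.8, 0, 0, 0, 0, 0]],
])

```text
clock: 2.4
tool_pos: [0.6636, 0.0603, 0.3652]
eef_rot: [0.996, -0.085, -0.001, 0.0]
contact_force: [1.2, -1.2, -0.2]
opening: 0.008
```

```bash
python3 - <<'E'
from h import *
s=snap('wrist','w1.png'); s2=snap('scene','s1.png'); st=readout.get_state(); print(st['tool_pos'],st['eef_rot'],s['origin'],s['attitude'],s['K'][0])
a=cv2.resize(s['pixels'][:,:,::-1],(400,300)); b=cv2.resize(s2['pixels'][130:280,200:400,::-1],(400,300),interpolation=cv2.INTER_CUBIC)
cv2.imwrite('pics/m1.png',np.hstack([a,b]))
E
```

```text
[0.66435209 0.06660829 0.36403723] [ 9.96701768e-01 -8.11071488e-02 -5.65250544e-04 -2.62621850e-03] [0.73274451 0.04843448 0.48928568] [-0.63814966  0.75809813  0.1026406  -0.08670153] [342.54387417   0.         275.99762422]
```

View pics/m1.png

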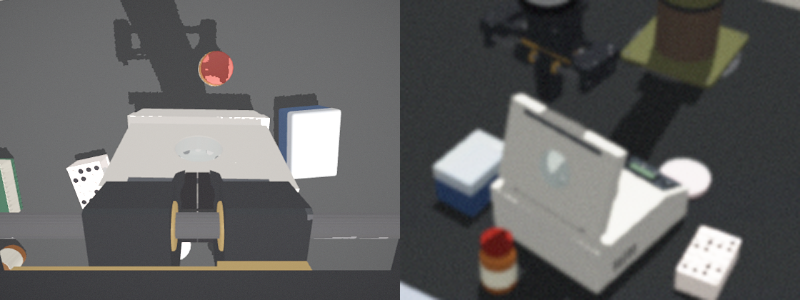

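The combined view shows the wrist camera looking down on the lid's outer face, with the fingers at (198,200) behind and above its front edge. The lid is untouched and the bottle at (215,68) is clear. Descending behind the lid, then pushing it along its arc.

Call:
carry_out([
  [[0, 0, 40, 0, 0, 0, 0], [0, 0, 40, 0, 0, 0, 0], [0, 0, 25, 0, 0, 0, 0], [0, 0, 0, 0, 0, 0, 0], [0, 0, 0, 0, 0, 0, 0]],
])

```text
clock: 3.0
tool_pos: [0.6631, 0.0585, 0.2611]
eef_rot: [0.996, -0.086, -0.0, 0.0]
contact_force: [0.5, 0.1, 0.1]
opening: 0.005
```

Call:
carry_out([
  [[-8, 0, 0, 0, 0, 0, 0], [-8, 0, 0, 0, 0, 0, 0], [-8, 0, 0, 0, 0, 0, 0], [-13.6, 0, 2.7, 0, 0, 0, 0], [-12.0, 0, 3.7, 0, 0, 0, 0], [-11.6, 0, 4.9, 0, 0, 0, 0], [0, 0, 0, 0, 0, 0, 0]],
])

```text
clock: 3.7
tool_pos: [0.6018, 0.07, 0.2502]
eef_rot: [0.996, -0.085, 0.0, -0.0]
contact_force: [0.0, 0.5, -0.1]
opening: 0.005
```

```bash
python3 - <<'E'
from h import *
s2=snap('scene','s2.png'); s=snap('top','t2.png'); st=readout.get_state(); print(st['tool_pos'],st['contact_force'])
b=cv2.resize(s2['pixels'][130:280,200:400,::-1],(400,300),interpolation=cv2.INTER_CUBIC)
a=cv2.resize(s['pixels'][150:300,180:380,::-1],(400,300),interpolation=cv2.INTER_CUBIC)
cv2.imwrite('pics/m2.png',np.hstack([a,b]))
E
```

```text
[0.60259539 0.06947757 0.25006273] [-0.68903016 -0.34470816 -0.12134824]
```

View pics/m2.png

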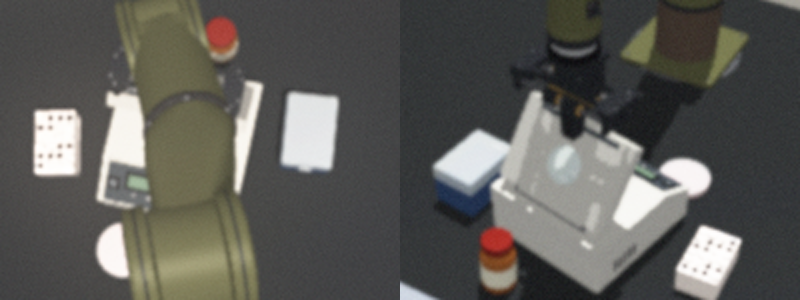

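The right half shows the fingertips at (572,120) on the outer face near the front edge, and the lid has tilted forward (its corner moved from about (628,148) to (640,150)). Continuing along the arc.

Call:
carry_out([
  [[-11, 0, 6.1, 0, 0, 0, 0], [-10.4, 0, 7.1, 0, 0, 0, 0], [-9.6, 0, 8.1, 0, 0, 0, 0], [-8.8, 0, 9, 0, 0, 0, 0], [-7.8, 0, 9.9, 0, 0, 0, 0], [-6.8, 0, 10.6, 0, 0, 0, 0], [0, 0, 0, 0, 0, 0, 0]],
])

```text
clock: 4.5
tool_pos: [0.5485, 0.0789, 0.1981]
eef_rot: [0.996, -0.085, -0.001, 0.0]
contact_force: [0.2, -0.2, -0.5]
opening: 0.004
```

Call:
carry_out([
  [[-5.7, 0, 11.2, 0, 0, 0, 0], [-2.3, 0, 5.8, 0, 0, 0, 0], [-2.3, 0, 5.9, 0, 0, 0, 0], [-1.7, 0, 6, 0, 0, 0, 0], [-1.6, 0, 6.1, 0, 0, 0, 0], [0, 0, 0, 0, 0, 0, 0]],
])

```text
clock: 5.1
tool_pos: [0.5351, 0.0808, 0.1628]
eef_rot: [0.996, -0.085, -0.001, 0.0]
contact_force: [0.8, -0.4, 0.5]
opening: 0.001
```

Call:
carry_out([
  [[-1, 0, 4, 0, 0, 0, 0], [-1, 0, 4, 0, 0, 0, 0], [0, 0, 3, 0, 0, 0, 0], [0, 0, 1, 0, 0, 0, 0], [0, 0, 0, 0, 0, 0, 0], [0, 0, 0, 0, 0, 0, 0]],
])

```text
clock: 5.7
tool_pos: [0.5338, 0.0813, 0.1515]
eef_rot: [0.996, -0.085, -0.0, 0.0]
contact_force: [-0.3, -0.5, 0.2]
opening: 0.005
```

Call:
carry_out([
  [[0, 0, 1, 0, 0, 0, 0], [0, 0, 1, 0, 0, 0, 0], [0, 0, 0, 0, 0, 0, 0]],
])

```text
clock: 6.0
tool_pos: [0.5337, 0.0813, 0.1496]
eef_rot: [0.996, -0.085, -0.0, 0.0]
contact_force: [-0.8, -0.3, 1.5]
opening: 0.006
```

Call:
carry_out([
  [[0, 0, 1, 0, 0, 0, 0], [0, 0, 1, 0, 0, 0, 0], [0, 0, 0, 0, 0, 0, 0]],
])

```text
clock: 6.3
tool_pos: [0.5338, 0.0813, 0.1493]
eef_rot: [0.996, -0.086, 0.0, 0.0]
contact_force: [-3.8, -0.8, 17.7]
opening: 0.008
```

Call:
carry_out([
  [[0, 0, 1, 0, 0, 0, 0], [0, 0, 1, 0, 0, 0, 0], [0, 0, 0, 0, 0, 0, 0], [0, 0, 0, 0, 0, 0, 0]],
])

```text
clock: 6.7
tool_pos: [0.5337, 0.0813, 0.1492]
eef_rot: [0.996, -0.086, 0.001, 0.0]
contact_force: [-8.0, -1.8, 33.5]
opening: 0.008
```

Z reads 149.2 mm at the stop, matching the predicted 149 for a shut lid, with firm resistance. Lifting off and checking.

Call:
carry_out([
  [[0, 0, -20, 0, 0, 0, 0], [0, 0, -30, 0, 0, 0, 0], [-45, 0, -20, 0, 0, 0, 0], [-45, 0, 0, 0, 0, 0, 0], [0, 0, 0, 0, 0, 0, 0]],
])

```text
clock: 7.2
tool_pos: [0.4376, 0.0964, 0.2156]
eef_rot: [0.996, -0.083, -0.004, 0.001]
contact_force: [0.5, -1.0, -1.4]
opening: 0.003
```

```bash
python3 - <<'E'
from h import *
s2=snap('scene','s3.png'); s=snap('wrist','w3.png'); st=readout.get_state(); print(st['tool_pos'],st['eef_rot'],st['contact_force'],st['q'].round(2))
b=cv2.resize(s2['pixels'][150:270,220:380,::-1],(400,300),interpolation=cv2.INTER_CUBIC)
a=cv2.resize(s['pixels'][:,:,::-1],(400,300),interpolation=cv2.INTER_CUBIC)
cv2.imwrite('pics/m3.png',np.hstack([a,b]))
E
```

```text
[0.44457832 0.09681332 0.21584868] [ 9.96391680e-01 -8.48740963e-02  7.51628591e-05  4.66988588e-05] [ 0.4649858  -0.33758663 -0.15018404] [-0.24  0.55 -0.12  2.11  0.13  0.48 -2.2 ]
```

View pics/m3.png

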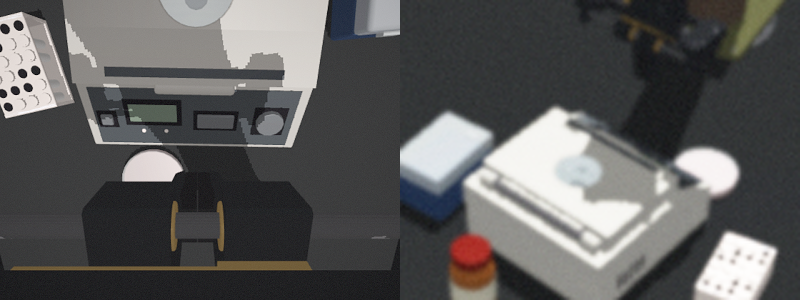

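The right half shows the lid flat and shut. The wrist view shows the pulse key at about (269,123), the start key at (214,121) and the lid-release key at (107,119). I'll check the predicted key position against this view.

```bash
python3 - <<'E'
from h import *
from scipy.spatial.transform import Rotation as R
z=np.load('pics/w3.png.npz'); A=R.from_quat(z['a'])
t=np.load('pics/top0.png.npz'); B=R.from_quat(t['a'])
w=np.array([.4479,.0173,.093]); q=z['K']@A.inv().apply(w-z['o']); print(q[:2]/q[2]/1.4)
def P(z,A): 
    E=A.inv().as_matrix(); return z['K']@np.c_[E,-E@z['o']]
x=cv2.triangulatePoints(P(z,A),P(t,B),np.array([[269*1.4],[123*1.4]]),np.array([[215+360.5/5-.5],[165+436.5/5-.5]])); print((x[:3]/x[3]).T)
g=cv2.imread('pics/w3.png')[130:215,335:420]; cv2.imwrite('pics/kc.png',cv2.resize(g,None,fx=5,fy=5))
# ray hit at z=.093 for wrist
d=A.apply(np.linalg.inv(z['K'])@[376.6,172.2,1]); print(z['o']+d*(.093-z['o'][2])/d[2])
E
```

```text
[272.12873538 126.96545732]
[[0.45074476 0.01911903 0.08735826]]
[0.45257261 0.02009871 0.093     ]
```

Call:
carry_out([
  [[0, 40, 0, 0, 0.145, 0, 0], [0, 40, 0, 0, 0.145, 0, 0], [0, 0, 0, 0, 0.146, 0, 0], [0, 0, 0, 0, 0, 0, 0], [0, 0, 0, 0, 0, 0, 0]],
])

```text
clock: 7.8
tool_pos: [0.4535, 0.0398, 0.2364]
eef_rot: [0.984, -0.086, 0.156, 0.029]
contact_force: [1.2, -0.8, -0.5]
opening: 0.002
```

```bash
cat > key.py <<'E'
from h import *
from scipy.spatial.transform import Rotation as R
st=readout.get_state(); T=R.from_quat(st['eef_rot']); n=R.from_euler('z',-.1715).apply([-.4226,0,.906])
tip=st['tool_pos']+T.apply([0,0,.022]); k=np.array([.4479,.0175,.093])
print(st['clock'],st['q'].round(2),st['contact_force'].round(1),'axis.n',-T.apply([0,0,1])@n,'tip',tip,'to key in tool mm',(T.inv().apply(k-tip)*1000).round(1))
E
python3 key.py
```

```text
7.8 [-0.49  0.48  0.27  2.35  0.63  0.06 -2.63] [ 1.2 -0.8 -0.5] axis.n 0.9920095450332381 tip [0.46012987 0.03792407 0.21553907] to key in tool mm [-46.3  18.5 114.4]
```

Call:
carry_out([
  [[0, 0, 0, 0, -0.1, 0, 0], [0, 0, 0, 0, -0.1, 0, 0], [0, 20, 20, 0, 0, 0, 0], [0, 0, 20, 0, 0, 0, 0], [0, 0, 0, 0, 0, 0, 0], [0, 0, 0, 0, 0, 0, 0]],
])

```text
clock: 8.4
tool_pos: [0.4556, 0.015, 0.1946]
eef_rot: [0.993, -0.09, 0.077, 0.024]
contact_force: [-0.0, 0.4, 0.6]
opening: 0.008
```

```bash
sed -i 's/\.4479,\.0175,\.093/.449,.018,.092/' key.py; cat >> key.py <<'E'
print('tool x,y,z in centrifuge axes',R.from_euler('z',.1715).apply(T.as_matrix().T).round(3).tolist())
E
python3 key.py
```

```text
8.4 [-0.15  0.56 -0.07  2.26  0.6   0.22 -2.54] [-0.   0.4  0.6] axis.n 0.9605750603470247 tip [0.45884707 0.01365932 0.17287878] to key in tool mm [-23.1  -5.2  78.1]
tool x,y,z in centrifuge axes [[0.988, -0.007, 0.157], [-0.012, -0.999, 0.034], [0.157, -0.035, -0.987]]
```

Call:
carry_out([
  [[-14, -3, 20, 0.035, 0, 0, 0], [-13, -2, 20, 0, 0, 0, 0], [0, 0, 15, 0, 0, 0, 0], [0, 0, 0, 0, 0, 0, 0], [0, 0, 0, 0, 0, 0, 0]],
])

```text
clock: 8.9
tool_pos: [0.4489, 0.0236, 0.149]
eef_rot: [0.994, -0.089, 0.07, 0.008]
contact_force: [-0.5, 0.2, -0.6]
opening: 0.001
```

```bash
python3 key.py; python3 - <<'E'
from h import *
s2=snap('wrist','w4.png')['pixels'][:,:,::-1]; cv2.imwrite('pics/m4.png',cv2.resize(s2[130:340,140:420],None,fx=2.5,fy=2.5))
E
```

```text
8.9 [-0.22  0.67  0.04  2.31  0.72  0.04 -2.65] [-0.5  0.2 -0.6] axis.n 0.9565606292742278 tip [0.4518929  0.02295143 0.12725307] to key in tool mm [-6.9  5.2 34.6]
tool x,y,z in centrifuge axes [[0.99, -0.007, 0.141], [-0.007, -1.0, 0.004], [0.141, -0.005, -0.99]]
```

View pics/m4.png

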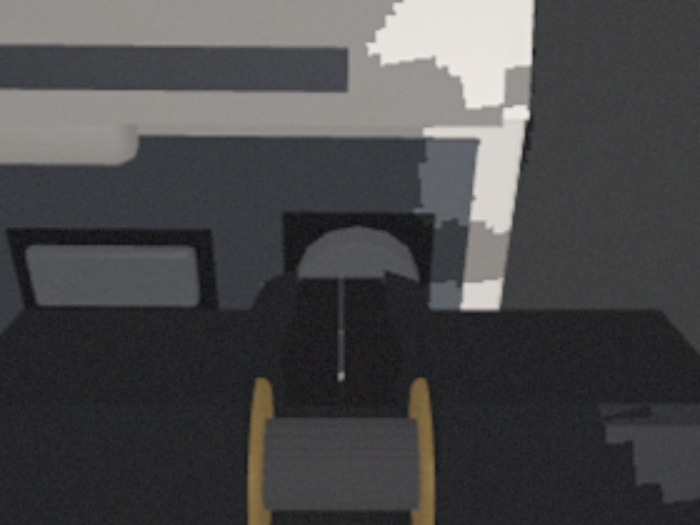

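The crop shows the closed fingertips just in front of the pulse key (358,255), about centred on it and well clear of the start key (113,275). Joints 6 and 7 are at their limits, so I'll press with the tool nearly vertical.

Call:
carry_out([
  [[0, 0, 0, 0, -0.07, 0, 0], [0, 2, 0, 0, -0.07, 0, 0], [-2, 2, 8, 0, 0, 0, 0], [0, 0, 7, 0, 0, 0, 0], [0, 0, 0, 0, 0, 0, 0], [0, 0, 0, 0, 0, 0, 0]],
])

```text
clock: 9.55
tool_pos: [0.4446, 0.0197, 0.1337]
eef_rot: [0.996, -0.088, -0.0, 0.003]
contact_force: [0.2, 0.9, -0.3]
opening: 0.009
```

```bash
python3 key.py
```

```text
9.55 [ 0.02  0.72 -0.27  2.2   0.66  0.31 -2.57] [ 0.2  0.9 -0.3] axis.n 0.9061346159375788 tip [0.44458536 0.01957265 0.11168534] to key in tool mm [ 4.6  0.6 19.7]
tool x,y,z in centrifuge axes [[1.0, -0.005, 0.0], [-0.005, -1.0, 0.006], [0.0, -0.006, -1.0]]
```

Call:
carry_out([
  [[0, 0, 8, 0, 0, 0, 0], [0, 0, 6, 0, 0, 0, 0], [0, 0, 0, 0, 0, 0, 0], [0, 0, 0, 0, 0, 0, 0]],
])

```text
clock: 9.95
tool_pos: [0.4446, 0.0196, 0.1193]
eef_rot: [0.996, -0.088, -0.0, 0.003]
contact_force: [0.2, 0.2, -0.4]
opening: 0.003
```

Call:
carry_out([
  [[0, 0, 2, 0, 0, 0, 0], [0, 0, 2, 0, 0, 0, 0], [0, 0, 0, 0, 0, 0, 0], [0, 0, 0, 0, 0, 0, 0]],
])

```text
clock: 10.35
tool_pos: [0.4453, 0.0195, 0.1157]
eef_rot: [0.996, -0.089, 0.0, 0.003]
contact_force: [0.9, 0.0, 4.2]
opening: 0.008
```

Call:
carry_out([
  [[0, 0, 1.5, 0, 0, 0, 0], [0, 0, 1.5, 0, 0, 0, 0], [0, 0, 0, 0, 0, 0, 0], [0, 0, 0, 0, 0, 0, 0]],
])

```text
clock: 10.75
tool_pos: [0.4455, 0.0195, 0.1133]
eef_rot: [0.996, -0.089, 0.001, 0.003]
contact_force: [0.8, -1.0, 13.4]
opening: 0.004
```

```bash
python3 key.py
```

```text
10.75 [-0.02  0.76 -0.2   2.21  0.68  0.23 -2.59] [ 0.8 -1.  13.4] axis.n 0.9069737483270092 tip [0.44549986 0.01938298 0.09128927] to key in tool mm [ 3.7  0.7 -0.7]
tool x,y,z in centrifuge axes [[1.0, -0.006, 0.002], [-0.006, -1.0, 0.005], [0.002, -0.005, -1.0]]
```

Call:
carry_out([
  [[0, 0, 1, 0, 0, 0, 0], [0, 0, 0, 0, 0, 0, 0], [0, 0, 0, 0, 0, 0, 0], [0, 0, 0, 0, 0, 0, 0], [0, 0, 0, 0, 0, 0, 0]],
])

```text
clock: 11.25
tool_pos: [0.4456, 0.0195, 0.113]
eef_rot: [0.996, -0.088, 0.001, 0.003]
contact_force: [-1.0, -0.6, 22.3]
opening: 0.01
```

```bash
python3 key.py; python3 - <<'E'
from h import *
s2=snap('wrist','w5.png')['pixels'][:,:,::-1]; s=snap('scene','s5.png')['pixels'][150:270,220:380,::-1]
cv2.imwrite('pics/m5.png',np.hstack([cv2.resize(s2[130:340,140:420],(400,300)),cv2.resize(s,(400,300),interpolation=cv2.INTER_CUBIC)]))
E
```

```text
11.25 [-0.03  0.76 -0.2   2.21  0.68  0.23 -2.59] [-1.  -0.6 22.3] axis.n 0.9073896194849576 tip [0.44563371 0.01936596 0.09097139] to key in tool mm [ 3.6  0.8 -1. ]
tool x,y,z in centrifuge axes [[1.0, -0.006, 0.003], [-0.006, -1.0, 0.005], [0.003, -0.005, -1.0]]
```

View pics/m5.png

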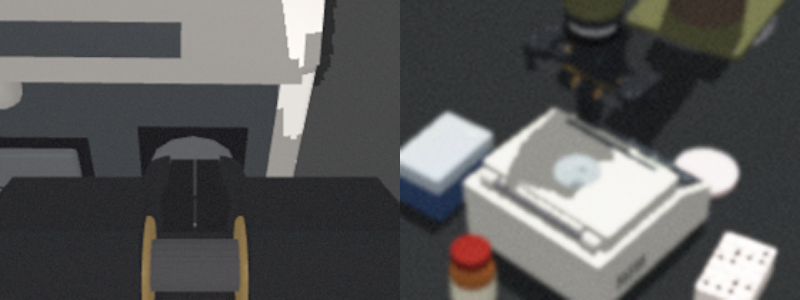

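The wrist half shows the fingertips centred on the pulse key (195,150) and clear of the start key. The scene half shows the lid flat shut and the neighbouring things in place. The last 1 mm commanded moved the tip only 0.3 mm and added 9 N, so the key is on its stop. Handing in.

```bash
python3 - <<'E'
from h import *
print(ticket.finish_job()); st=readout.get_state(); print(st['clock'],st['tool_pos'],st['contact_force'])
E
```

```text
the job is handed in; nothing more can be done
None
the job is handed in; nothing more can be done
```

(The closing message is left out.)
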